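Sieve the baking balls out and mist them

TASK

Lift the sieve by its wooden bar and carry it level and smoothly over the orange bowl without losing anything on the way, stop there, then, keeping it over the bowl and level, shake it briskly from side to side until all four ceramic balls have dropped through into the bowl and only the two steel moulds are left in it. Then stand the sieve with the moulds squarely on top of the steel pastry ring and let go, and lastly push the spray bottle's cap all the way down and let it spring back, to mist the balls in the bowl. Leave everything else on the counter where it is.

Things in the scene. Friction and masses are not known exactly. Their poses are not given: they have to be found in the camera images.
- sieve: loose steel sieve with a wooden carrying bar over its middle, on the counter. 156 mm long (own x), 156 mm wide (own y), 125 mm high over the bar; wire sides 38 mm high, flat underside, no feet; 0.45 kg empty, 0.68 kg loaded. Origin: centre of its underside; z up, x along the bar. Shaking it along its own y (across the bar), e.g. 25 mm either way at 0.3 m/s, rolls the balls into the holes.
- sieve_grip (a point): centre of the sieve's wooden bar, 113 mm above the sieve's underside. The bar runs along the sieve's x, 150 mm long, 18 mm wide (y) and 24 mm high, free from above and beside; the moulds below reach 52 mm above the underside. Axes as the sieve's.
- sieve_mid (a point): middle of the sieve, 20 mm above its underside, axes as the sieve's. The floor below: a solid channel 44 mm wide along x under the bar, both sides sloping 7 degrees down to its middle (4 mm above the underside there, 6.7 mm at its edges); on either side (y 22 to 56 mm) a row of four holes 31 x 34 mm. Balls stay in the channel while the sieve is level and moved gently.
- ball0_center (a point): one of four identical glazed white ceramic baking balls, 26 mm diameter, 22 g. This point is its centre. At the start they lie in a row in the channel of the sieve under the handle.
- ball1_center (a point): one of four identical glazed white ceramic baking balls, 26 mm diameter, 22 g. This point is its centre. At the start they lie in a row in the channel of the sieve under the handle.
- ball2_center (a point): one of four identical glazed white ceramic baking balls, 26 mm diameter, 22 g. This point is its centre. At the start they lie in a row in the channel of the sieve under the handle.
- ball3_center (a point): one of four identical glazed white ceramic baking balls, 26 mm diameter, 22 g. This point is its centre. At the start they lie in a row in the channel of the sieve under the handle.
- mould0: one of two identical plain steel pudding moulds standing mouth down in the sieve: cone frustum 60 mm wide at the foot, 48 mm at the top, 45 mm high, 70 g; too wide for the holes. Origin: centre of its underside, z up.
- mould1: one of two identical plain steel pudding moulds standing mouth down in the sieve: cone frustum 60 mm wide at the foot, 48 mm at the top, 45 mm high, 70 g; too wide for the holes. Origin: centre of its underside, z up.
- bowl: orange plastic bowl fixed on the counter, round, 240 mm across the rim (inside 232 mm), 150 mm across the foot, 85 mm high, wall 4 mm, inner floor 6 mm up. Origin: centre of its underside.
- pastry_ring: loose plain stainless steel pastry ring, an open tube standing on the counter, 150 mm outside, 142 mm inside diameter, 50 mm high, 0.3 kg. Origin: centre of its underside. The sieve stands on its upper edge.
- spray_top (a point): centre of the top of the white round cap (40 mm wide, 22 mm thick) of the aluminium spray bottle (64 mm wide), 205 mm above the counter when not pressed. The bottle is fixed on the counter beyond the bowl, its axis 175 mm from the bowl's centre; a short spout on the cap points at the bowl. z up.
- spray_cap (a joint): travel of the sprung cap, straight down: 0 up, 0.009 m at the stop. Push from 2.4 N at first to about 8 N at the stop; springs back by itself. It counts as pressed beyond 0.006 m.
- jug: glass jug with a handle, 90 mm wide, 120 mm high; a bystander. Origin: centre of its underside.
- spoon: wooden spoon, 200 mm, lying; a bystander.
- brush: grey pastry brush, 180 mm, lying; a bystander.
- ramekin: small white ceramic cup without handle, 72 mm wide, 40 mm high; a bystander.
- rolling_pin: wooden rolling pin, 350 mm, lying; a bystander.
- ladle_cup: blue ceramic mug, 80 mm wide, 80 mm high; a bystander.
There are look-alikes about, which are no part of the job. Leave any blue or yellow look-alike of the mould0 alone.

How it is judged:
By the outcome, as a careful person would: the job done as asked, in the order asked, and still so for the second after the job is handed in, with the robot touching nothing.
It also fails if it takes over 64 s, if anything falls off the work surface, if the arm or the gripper's body presses on something with over 40 N, if the wrist force passes 120 N, or if a joint passes its speed limit or range.

ROBOT

A 6-joint arm with a two-finger parallel gripper is mounted at the origin on the work surface. World frame = base frame: x ahead of the robot, y to its left, z up, the work surface at z = 0. Lengths are in m, angles in rad, forces in N, time in s.
With the tool pointing down it reaches from about 0.35 to 0.775 m from the base axis. Payload 7.3 kg.
Tool frame: the origin (TCP) lies between the finger pads; the fingertips stand 14 mm ahead of it and the grasp point (between the pads) lies 5 mm behind it; z points along the fingers, y is the direction in which the jaws open and shut (so a half turn about z gives the same grasp; the last joint's range is limited). The gripper opens to 92 mm and grips with 3 to 60 N. Pads are 19 mm wide; open, the fingers measure 130 mm over their backs; the gripper's body (75 mm by 190 mm) begins 47 mm behind the grasp point.
Start: joints at [1.066, 0.342, 1.524, -0, 1.275, -0.146], TCP at [0.184, 0.492, 0.241] pointing down, gripper open.
Joint ranges: [-2.53, 2.53], [-0.77, 2.02], [0.04, 2.7], [-1, 4.14], [0.28, 2.66], [-3.11, 3.11]. Speed limits (rad/s): [2.57, 2.57, 3.14, 3.14, 3.14, 3.14].

INTERFACE

Orientations are given as [roll, pitch, yaw] about the fixed x, y, z axes, in that order (R = Rz(yaw) Ry(pitch) Rx(roll)).
In Python, from cell import robot gives the robot as it stands.
- The arm moves only by the shell command python3 -m creep 'ROWS' [FORCE]. ROWS is JSON, a list that holds one entry, the list of rows, each a list of 7 numbers: the shift along the tool's x, y, z in cm, then the turn, a rotation vector about the tool's x, y, z in degrees, then the gripper command: -1 is shut, 1 is fully open, values between are in proportion. In form: [[[tx, ty, tz, wx, wy, wz, gripper], ...]]. A call has 1 to 8 rows; each row is the pose to reach, as a shift and turn from the pose measured when the call began, along the tool's axes at that moment; what a row does not reach only later rows make up. A row lasts 1/10 s, in which the tool goes at most 50 mm and 8.59 degrees, less where a joint would pass 70% of its speed; a pose out of reach is approached as far as the arm can. A call with a gripper value outside its range is refused whole. The fingers move at their own pace and stop on an object; FORCE is the grip in N (left out, the last holds). Time passes only in rows, so rows that repeat a pose let the fingers close. It gives the time, the measured TCP pose, the force and the opening at its end, in the units of the state.
- robot.observe(): the state, without advancing time (a new reading comes with each control period).
- robot.read_camera(name): name is "scene" or "top" or "wrist"; returns the picture (384x512x3 uint8, red, green, blue); there is no depth.
- robot.camera_params(name): a dict with "camera_matrix" (3x3 intrinsics, pixels), "R" (3x3) and "t" (3): a world point X has camera coordinates R X + t. Camera axes: x right, y down, z forward; pixel columns grow to the right and rows downward; lengths in m; the calibration is good to about 2 mm. A picture is of the moment at which its call begins: read the wrist's pose just before it. camera_params takes no time and is no camera call; for the wrist camera it gives the pose at the moment of the call.
- robot.hand_in(): hands the job in, once; it reports no verdict.
Trained networks look in the newest picture that a camera, given by its name, has taken for a name from the list of things; names that differ only in an ending like _2 or _b are one class to them, and where a whole thing is asked for, a point or a joint stands for the part that bears it (a point fixed in the world has none). Each returns a list of dicts, best first, with "score" (0 to 1); they miss things now and then, are a little off and sometimes report something else, mostly with a low value. They report only what shows in the picture. A call takes as long as a camera call. They do not tell look-alikes from the thing itself.
- robot.look_for(camera, label): "centre" ([x, y, z] in m, in the coordinates of the camera as it stood for that picture, good to about 4 mm: the middle of the surface that is visible of it).
- robot.masks_of(camera, label): "mask" (384x512 bool, what is visible of it).
The state is a dict: "time": time; "qpos": joint angles; "qvel": joint speeds; "joint_efforts": joint torques, N m; "tool_pos": TCP position; "tool_rot": TCP orientation; "contact_force": force on the tool from outside, world axes, zero at the start; "torque": the same for the moment, N m; "opening": finger opening in m.
Only numpy, scipy, OpenCV 4.12 (cv2) and the standard library are available. Lean on these libraries where they do the work, as an engineer would, in place of code of your own. Each camera call takes 0.05 s, during which the arm holds its last target.

## Working session

There is one attempt and no reset: what is moved stays moved. The work goes in short steps, Python scripts to look and compute and a shell command to move; the robot and the scene stay as the last step left them, time stands still between calls to the robot, and variables do not carry over. Pictures are saved under pics/ and viewed, and the job is handed in when it is done.

```bash
ls; mkdir -p pics; python3 - <<'E'
from cell import robot
import cv2
print(robot.observe())
for n in ("scene","top"):
    im=robot.read_camera(n); cv2.imwrite(f"pics/{n}0.png",im[:,:,::-1])
    p=robot.camera_params(n); print(n,p)
E
```

```text
pics
{'time': 0.0, 'qpos': array([ 1.06599932e+00,  3.42749986e-01,  1.52503696e+00, -4.37827751e-07,
        1.27539484e+00, -1.45979083e-01]), 'qvel': array([-2.65598961e-04,  1.00968426e-03,  5.17498017e-05, -2.12210514e-04,
       -2.62213705e-04, -9.42695424e-04]), 'joint_efforts': array([ 2.35658053e-04, -4.31244636e+01, -2.44223374e+01,  7.19522615e-02,
        5.58570900e-02, -1.06015680e-04]), 'tool_pos': array([0.18413961, 0.49122749, 0.24002384]), 'tool_rot': array([-3.14002036e+00, -2.30742891e-04,  2.78277467e+00]), 'contact_force': array([-0.4625144 ,  0.5030153 ,  0.15788138]), 'torque': array([0.03382718, 0.04934345, 0.01156808]), 'opening': 0.09234874627971605}
scene {'camera_matrix': array([[351.27925968,   0.        , 253.76991449],
       [  0.        , 351.27925968, 197.54018403],
       [  0.        ,   0.        ,   1.        ]]), 'R': array([[ 0.36470234,  0.9311055 , -0.00589588],
       [ 0.50163311, -0.20181006, -0.84121158],
       [-0.78444658,  0.30383426, -0.54067394]]), 't': array([-0.21027991, -0.13320142,  1.67177437])}
top {'camera_matrix': array([[362.044203  ,   0.        , 259.72043801],
       [  0.        , 362.044203  , 193.0375027 ],
       [  0.        ,   0.        ,   1.        ]]), 'R': array([[ 0.02641854, -0.99940269, -0.02227846],
       [-0.99175447, -0.02340768, -0.12599663],
       [ 0.12539989,  0.02542341, -0.99178048]]), 't': array([0.03667498, 0.53358113, 1.29906764])}
```

View pics/scene0.png

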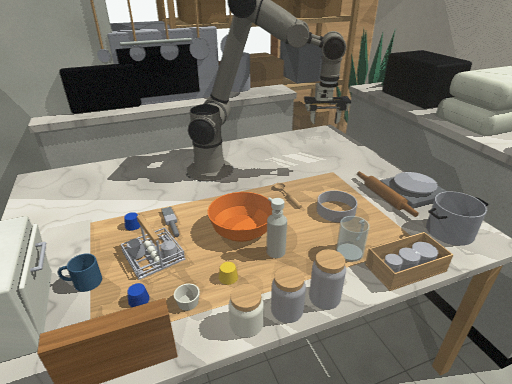

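View pics/top0.png

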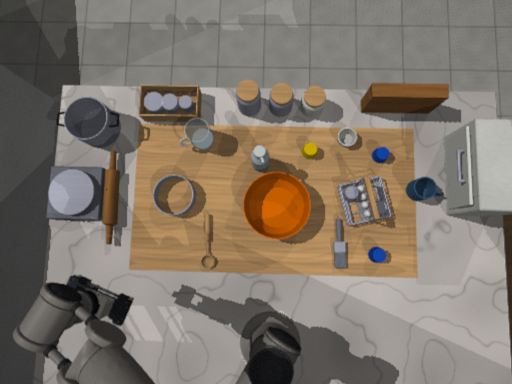

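```bash
cat > h.py <<'E'
from cell import robot
import numpy as np, cv2
P={n:robot.camera_params(n) for n in("scene","top")}
def ray(n,uv,p=None):
    p=p or P[n]; K,R,t=map(np.array,(p["camera_matrix"],p["R"],p["t"]))
    d=R.T@np.linalg.solve(K,np.array([uv[0],uv[1],1.])); return -R.T@t,d
def atz(n,uv,z,p=None):
    c,d=ray(n,uv,p); return c+d*(z-c[2])/d[2]
def proj(n,X,p=None):
    p=p or P[n]; q=p["camera_matrix"]@(p["R"]@np.array(X)+p["t"]); return q[:2]/q[2]
def w(n,c,p=None):
    p=p or P[n]; return p["R"].T@(np.array(c)-p["t"])
E
python3 - <<'E'
from h import *
ims={}
for n in("top","scene"):
    ims[n]=robot.read_camera(n)
    for l in("sieve","sieve_grip","bowl","pastry_ring","spray_top","mould0","ball0_center"):
        for r in robot.look_for(n,l)[:5]:
            X=w(n,r["centre"]); print(n,l,round(r["score"],2),X.round(3),proj(n,X).round(0))
a=cv2.resize(ims["top"][160:240,320:410],None,fx=6,fy=6,interpolation=cv2.INTER_CUBIC)
b=cv2.resize(ims["scene"][210:300,105:205],None,fx=6,fy=6,interpolation=cv2.INTER_CUBIC)
cv2.imwrite("pics/a.png",a[:,:,::-1]);cv2.imwrite("pics/b.png",b[:,:,::-1])
print(robot.observe()["time"])
E
```

```text
top sieve 0.55 [ 0.514 -0.332  0.02 ] [363. 201.]
top sieve 0.19 [ 0.488 -0.014  0.021] [277. 206.]
top sieve_grip 0.78 [ 0.516 -0.334  0.022] [364. 200.]
top sieve_grip 0.27 [ 0.499 -0.338  0.026] [365. 205.]
top bowl 0.89 [ 0.487 -0.014  0.015] [277. 206.]
top pastry_ring 0.9 [0.52  0.388 0.031] [169. 194.]
top spray_top 0.73 [ 0.486 -0.013  0.02 ] [276. 206.]
top spray_top 0.47 [0.642 0.048 0.202] [260. 153.]
top mould0 0.7 [ 0.32  -0.37   0.048] [377. 255.]
top mould0 0.66 [ 0.537 -0.274  0.053] [349. 193.]
top mould0 0.64 [ 0.49  -0.383  0.051] [380. 207.]
top mould0 0.59 [ 0.681 -0.386  0.046] [379. 155.]
top mould0 0.54 [ 0.694 -0.123  0.048] [308. 150.]
top ball0_center 0.26 [0.499 0.599 0.04 ] [111. 198.]
scene sieve 0.78 [ 0.554 -0.34   0.02 ] [152. 259.]
scene bowl 0.57 [ 0.438 -0.01   0.043] [237. 212.]
scene pastry_ring 0.69 [0.521 0.363 0.03 ] [336. 205.]
scene pastry_ring 0.69 [ 0.538 -0.333  0.022] [153. 255.]
scene pastry_ring 0.53 [0.652 0.042 0.202] [275. 203.]
scene spray_top 0.65 [0.656 0.047 0.199] [277. 204.]
scene mould0 0.86 [ 0.702 -0.401  0.04 ] [136. 293.]
scene mould0 0.82 [ 0.505 -0.383  0.049] [135. 246.]
scene mould0 0.8 [ 0.557 -0.285  0.045] [169. 249.]
scene mould0 0.72 [ 0.71  -0.14   0.037] [226. 271.]
scene mould0 0.7 [ 0.337 -0.381  0.032] [132. 221.]
scene ball0_center 0.29 [ 0.354 -0.251  0.018] [169. 219.]
scene ball0_center 0.15 [0.366 0.236 0.014] [288. 195.]
0.9
```

View pics/a.png

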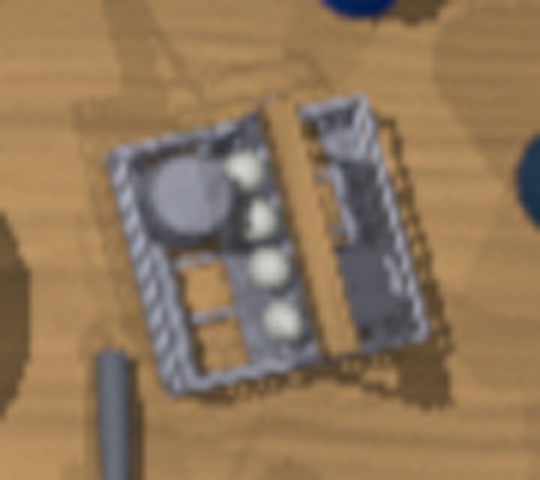

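View pics/b.png

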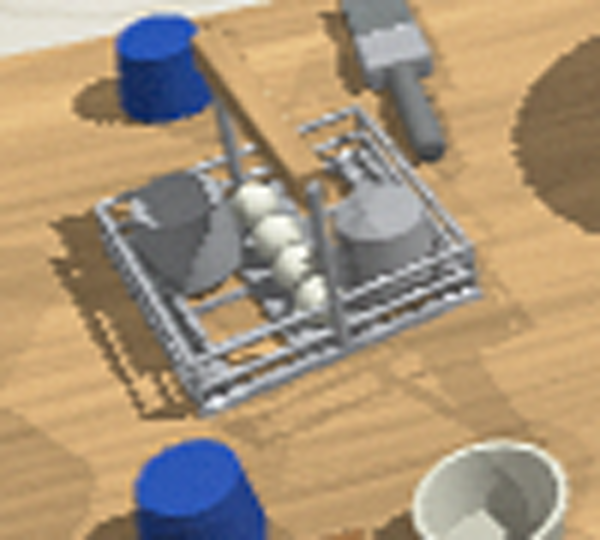

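```bash
python3 - <<'E'
from h import *
e=[atz("top",(320+x/6-.4,160+y/6-.4),.125) for x,y in((282,100),(342,350))]
print("bar",e,np.linalg.norm(e[0]-e[1]),(e[0]+e[1])/2,np.degrees(np.arctan2(*(e[0]-e[1])[1::-1])))
c=[atz("top",(320+x/6-.4,160+y/6-.4),.038) for x,y in((112,152),(362,98),(425,335),(178,390))]
print("corners",np.round(c,3),np.mean(c,0)); print([np.linalg.norm(c[i]-c[i-1]).round(3) for i in range(4)])
b=[atz("scene",(105+x/6-.4,210+y/6-.4),.125) for x,y in((207,38),(305,175))]; print("bar scene",np.round(b,3),np.mean(b,0))
im=robot.read_camera("top"); hsv=cv2.cvtColor(im,cv2.COLOR_RGB2HSV)
m=robot.masks_of("top","bowl")[0]["mask"].astype(np.uint8)
cn=max(cv2.findContours(m,0,cv2.CHAIN_APPROX_NONE)[0],key=len)[:,0]
pts=np.array([atz("top",q,.085)[:2] for q in cn]); print("bowl",cv2.minEnclosingCircle(pts.astype(np.float32)))
m=robot.masks_of("top","pastry_ring")[0]["mask"].astype(np.uint8)
cn=max(cv2.findContours(m,0,cv2.CHAIN_APPROX_NONE)[0],key=len)[:,0]
pts=np.array([atz("top",q,.05)[:2] for q in cn]); print("ring",cv2.minEnclosingCircle(pts.astype(np.float32)),pts.mean(0),pts.min(0),pts.max(0))
z=cv2.resize(im[130:230,140:300],None,fx=5,fy=5,interpolation=cv2.INTER_CUBIC);cv2.imwrite("pics/c.png",z[:,:,::-1])
sc=robot.read_camera("scene")
z=cv2.resize(sc[170:270,220:380],None,fx=5,fy=5,interpolation=cv2.INTER_CUBIC);cv2.imwrite("pics/d.png",z[:,:,::-1])
E
```

```text
bar [array([ 0.587571  , -0.31704987,  0.125     ]), array([ 0.44563975, -0.34907965,  0.125     ])] 0.14550046217762902 [ 0.51660537 -0.33306476  0.125     ] 12.716976130702223
corners [[ 0.569 -0.237  0.038]
 [ 0.606 -0.389  0.038]
 [ 0.462 -0.425  0.038]
 [ 0.425 -0.277  0.038]] [ 0.51517726 -0.33186283  0.038     ]
[np.float64(0.149), np.float64(0.156), np.float64(0.148), np.float64(0.153)]
bar scene [[ 0.453 -0.351  0.125]
 [ 0.591 -0.319  0.125]] [ 0.52209088 -0.33495424  0.125     ]
bowl ((0.48522332310676575, -0.009744209237396717), 0.11925045400857925)
ring ((0.5213600397109985, 0.3775753378868103), 0.07203919440507889) [0.53716446 0.40595841] [0.45617308 0.34062844] [0.58995808 0.44142851]
```

View pics/c.png

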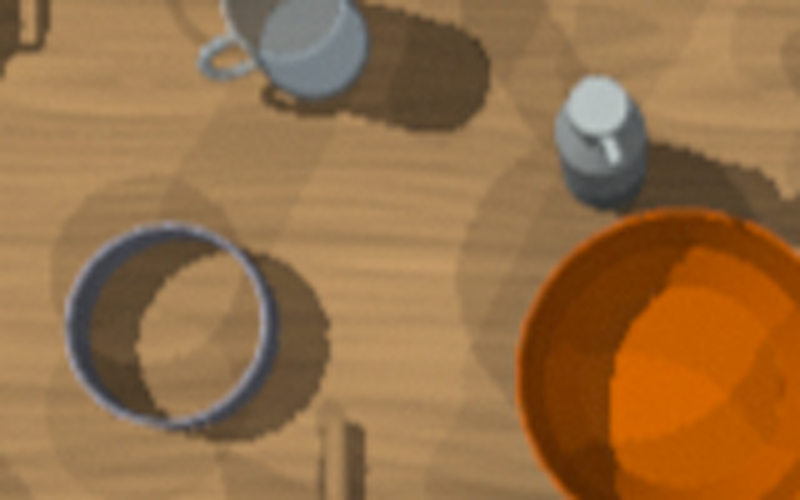

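View pics/d.png

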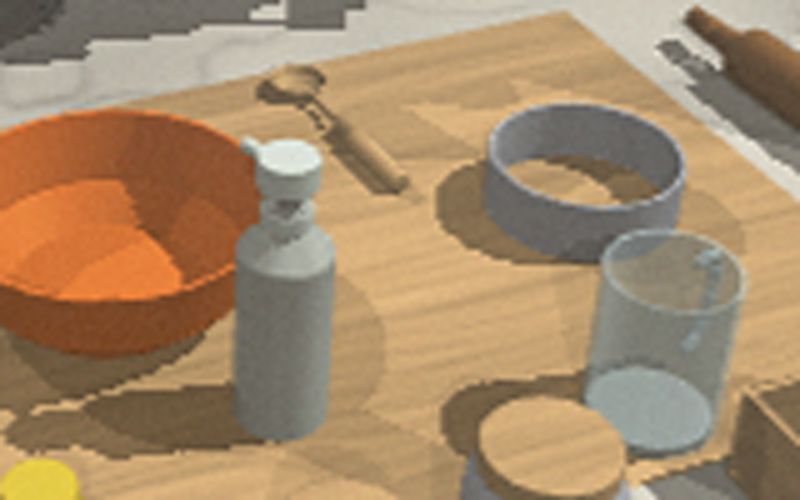

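```bash
python3 - <<'E'
from h import *
R=atz("top",(173.6,194.6),.05);print("ring top",R)
for q in((66,325),(272,325),(170,222),(170,430)): print(atz("top",(140+q[0]/5-.4,130+q[1]/5-.4),.05))
q=lambda x,y:(220+x/5-.4,170+y/5-.4)
L=[atz("scene",q(*a),.05) for a in((488,162),(686,167),(590,103),(585,208))];print("ring sc",np.round(L,3), atz("scene",q(587,155),.05))
S=atz("top",(140+598/5-.4,130+103/5-.4),.205);S2=atz("scene",q(290,157),.205);print("spray",S,S2)
B=np.array([.485,-.010]);print(np.linalg.norm(S[:2]-B),np.linalg.norm(S2[:2]-B))
for X in([.485,-.010,.085],[.521,.378,.05]):
  for n,im in(("top",robot.read_camera("top")),("scene",robot.read_camera("scene"))):
    im=im.copy();r=.12 if X[2]>.06 else .075
    for t in np.linspace(0,6.28,60):
        u=proj(n,[X[0]+r*np.cos(t),X[1]+r*np.sin(t),X[2]]);cv2.circle(im,tuple(int(round(v*8)) for v in u),4,(0,255,0),-1,shift=3)
    u=proj(n,X).astype(int);z=im[u[1]-45:u[1]+45,u[0]-65:u[0]+65]
    cv2.imwrite(f"pics/o_{n}_{int(X[2]*1000)}.png",cv2.resize(z,None,fx=3,fy=3,interpolation=0)[:,:,::-1])
ims=[cv2.imread(f"pics/o_{n}_{k}.png") for k in(85,50) for n in("top","scene")]
cv2.imwrite("pics/o.png",np.vstack([np.hstack(ims[:2]),np.hstack(ims[2:])]))
E
```

```text
ring top [0.51730705 0.36429598 0.05      ]
[0.51549285 0.4408448  0.05      ]
[0.51908181 0.28941185 0.05      ]
[0.59365691 0.36861921 0.05      ]
[0.4406079  0.35995297 0.05      ]
ring sc [[0.5   0.29  0.05 ]
 [0.562 0.426 0.05 ]
 [0.455 0.41  0.05 ]
 [0.58  0.325 0.05 ]] [0.51985576 0.36555674 0.05      ]
spray [0.65139756 0.05104179 0.205     ] [0.65037653 0.05005585 0.205     ]
0.1772406458580345 0.17594346758630486
```

View pics/o.png

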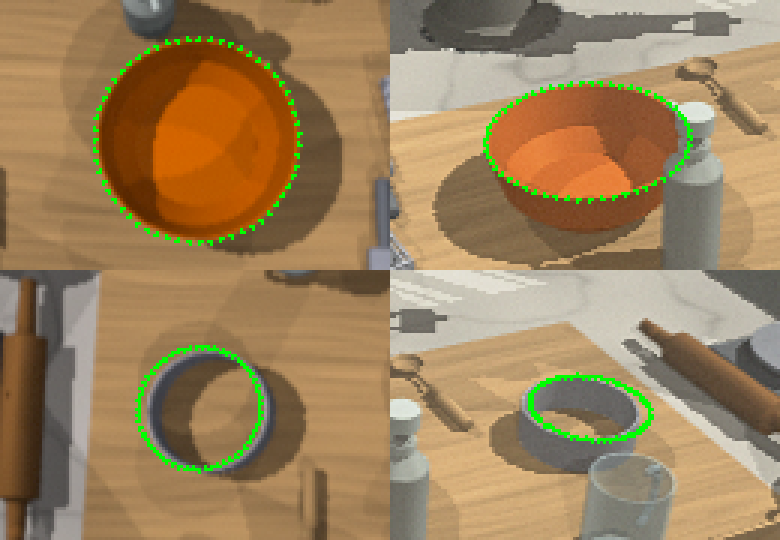

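```bash
cat >> h.py <<'E'
from scipy.spatial.transform import Rotation as Ro
def delta(pos,yaw_deg,quiet=False):
    s=robot.observe(); R=Ro.from_euler("xyz",s["tool_rot"]); T=Ro.from_euler("xyz",[np.pi,0,np.radians(yaw_deg)])
    d=R.inv().apply(np.array(pos)-s["tool_pos"])*100; r=np.degrees((R.inv()*T).as_rotvec())
    print("t",round(s["time"],2),"pos",s["tool_pos"].round(4),"rpy",np.degrees(s["tool_rot"]).round(2),"F",s["contact_force"].round(1),"op",round(s["opening"],4)); print("shift cm",d.round(2),"turn",r.round(2))
E
python3 - <<'E'
from h import *
delta([.45,.2,.27],176)
delta([.45,.2,.27],193)
print(atz("top",(202.2,139.6),.003), atz("scene",(220+645/5,170+415/5),0.003))
E
```

```text
t 1.3 pos [0.1844 0.4916 0.2407] rpy [179.99   0.   159.44] F [ 0.3 -0.1  0.1] op 0.0916
shift cm [-35.11 -17.97  -2.93] turn [ 1.000e-02  0.000e+00 -1.656e+01]
t 1.3 pos [0.1844 0.4916 0.2407] rpy [179.99   0.   159.44] F [ 0.3 -0.1  0.1] op 0.0916
shift cm [-35.11 -17.97  -2.93] turn [ 1.000e-02  0.000e+00 -3.356e+01]
[0.73880675 0.27805393 0.003     ] [0.74748372 0.27275694 0.003     ]
```

```bash
python3 -m creep '[[[-2,-1,-0.5,0,0,-2,1],[-6,-3,-1,0,0,-6,1],[-10.5,-5.3,-1.5,0,0,-12,1],[-15,-7.6,-2,0,0,-18,1],[-19.5,-9.9,-2.5,0,0,-24,1],[-24,-12.2,-3,0,0,-29,1],[-28.5,-14.5,-3,0,0,-33,1],[-33,-16.8,-3,0,0,-33.6,1]]]'; python3 - <<'E'
from h import *
delta([.517,-.333,.27],193)
E
```

```text
time: 2.1
tool_pos: [0.4327, 0.2198, 0.2712]
tool_rot: [3.141, 0.001, -2.912]
contact_force: [0.4, 1.6, 0.4]
opening: 0.0918
t 2.1 pos [0.4327 0.2198 0.2712] rpy [ 1.7998e+02  7.0000e-02 -1.6683e+02] F [0.4 1.6 0.4] op 0.0918
shift cm [  4.38 -55.75   0.1 ] turn [0.02 0.07 0.17]
```

```bash
python3 -m creep '[[[0.3,-4,0,0,0,0,1],[0.7,-8.8,0,0,0,0,1],[1,-13.6,0,0,0,0,1],[1.4,-18.4,0,0,0,0,1],[1.8,-23.2,0,0,0,0,1],[2.2,-28,0,0,0,0,1],[2.6,-32.8,0,0,0,0,1],[3,-37.6,0,0,0,0,1]]]'; python3 - <<'E'
from h import *
delta([.517,-.333,.24],193)
E
```

```text
time: 2.9
tool_pos: [0.489, -0.1552, 0.2712]
tool_rot: [3.141, 0.002, -2.912]
contact_force: [1.6, 0.5, -0.1]
opening: 0.0916
t 2.9 pos [ 0.489  -0.1552  0.2712] rpy [ 1.7999e+02  9.0000e-02 -1.6685e+02] F [ 1.6  0.5 -0.1] op 0.0916
shift cm [  1.33 -17.95   3.12] turn [0.01 0.09 0.15]
```

```bash
python3 -m creep '[[[0.3,-4,0,0,0,0,1],[0.6,-8,1,0,0,0,1],[0.9,-12,2,0,0,0,1],[1.2,-15.5,2.8,0,0,0,1],[1.3,-17.3,3.1,0,0,0,1],[1.3,-17.9,3.1,0,0,0,1],[1.3,-17.9,3.1,0,0,0,1]]]'; python3 - <<'E'
from h import *
p=robot.camera_params("wrist");im=robot.read_camera("wrist");cv2.imwrite("pics/w1.png",im[:,:,::-1])
delta([.517,-.333,.24],193)
for X in([.517,-.333,.125],[.5901,-.3161,.125],[.4439,-.3499,.125]): print(proj("wrist",X,p))
import pickle;pickle.dump(p,open("w1.pkl","wb"));print(-p["R"].T@p["t"])
E
```

```text
time: 3.6
tool_pos: [0.5171, -0.3327, 0.2399]
tool_rot: [3.141, 0.001, -2.913]
contact_force: [0.3, 0.6, -0.6]
opening: 0.0921
t 3.65 pos [ 0.5172 -0.3319  0.2403] rpy [ 1.7997e+02  1.0000e-01 -1.6685e+02] F [-0.6 -0.1 -0.6] op 0.0919
shift cm [ 0.04 -0.1   0.03] turn [0.03 0.1  0.15]
[259.57079386 196.68970245]
[259.49294817 278.14952453]
[259.66044209 102.87937343]
[ 0.45103743 -0.34804653  0.38400522]
```

View pics/w1.png

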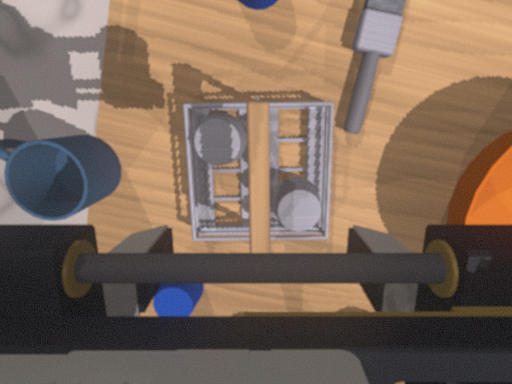

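Candidates (top picture): sieve – the wire tray with the wooden bar at (363,201); not the pastry ring (174,195) nor the wooden crate with steel tins (170,102). Look-alike moulds left alone: blue (381,155), blue (377,255), yellow (311,150). The wrist picture shows the sieve at (260,170) with two steel moulds at (220,138) and (298,205), with the bar at column 260 from row 99 down. One close crop to fix the bar.

```bash
python3 - <<'E'
from h import *
import pickle;p=pickle.load(open("w1.pkl","rb"))
im=cv2.imread("pics/w1.png");z=cv2.resize(im[90:260,175:345],None,fx=3.5,fy=3.5,interpolation=cv2.INTER_CUBIC);cv2.imwrite("pics/w1z.png",z)
E
```

```text
(no output)
```

View pics/w1z.png

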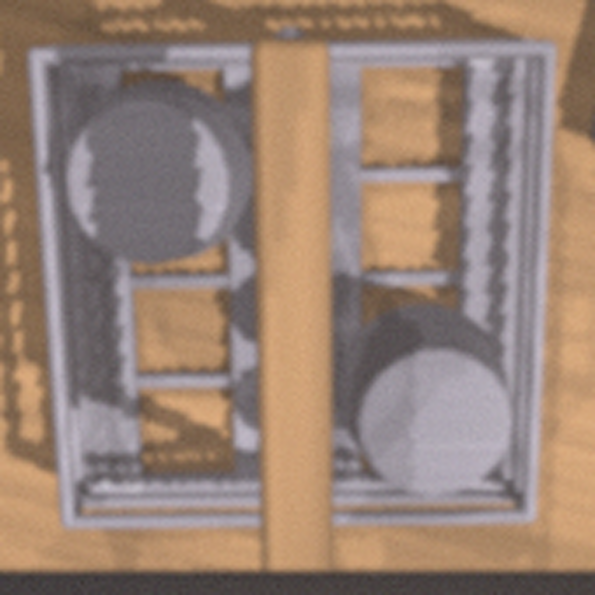

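```bash
python3 - <<'E'
from h import *
import pickle;p=pickle.load(open("w1.pkl","rb"))
q=lambda x,y:(175+x/3.5-.4,90+y/3.5-.4)
a=atz("wrist",q(290,38),.125,p);b=atz("wrist",q(298,565),.125,p);d=(b-a)/np.linalg.norm(b-a)
print(a,b,np.degrees(np.arctan2(d[1],d[0])),"centre",a+d*.075)
c=np.array([atz("wrist",q(*k),.038,p) for k in((32,47),(552,44),(532,520),(67,525))]);print(c.round(4),c.mean(0),[np.linalg.norm(c[i]-c[i-1]).round(3) for i in range(4)])
e=c[3]-c[0]+c[2]-c[1];f=c[0]-c[1]+c[3]-c[2];print([np.degrees(np.arctan2(v[1],v[0])) for v in(e,f)])
E
```

```text
[ 0.44253426 -0.35196434  0.125     ] [ 0.5646004  -0.32179508  0.125     ] 13.882722823644373 centre [ 0.51534343 -0.33396919  0.125     ]
[[ 0.4594 -0.4269  0.038 ]
 [ 0.4238 -0.2776  0.038 ]
 [ 0.5697 -0.2417  0.038 ]
 [ 0.6061 -0.3903  0.038 ]] [ 0.51477304 -0.33411206  0.038     ] [np.float64(0.151), np.float64(0.154), np.float64(0.15), np.float64(0.153)]
[np.float64(13.931277241845649), np.float64(-76.42787114746606)]
```

```bash
python3 - <<'E'
from h import *
delta([.515,-.334,.108],193.8)
E
```

```text
t 3.65 pos [ 0.5172 -0.3319  0.2403] rpy [ 1.7997e+02  1.0000e-01 -1.6685e+02] F [-0.6 -0.1 -0.6] op 0.0919
shift cm [ 0.28 -0.16 13.23] turn [ 0.03  0.1  -0.65]
```

```bash
python3 -m creep '[[[0.1,-0.1,1.5,0,0,-0.3,1],[0.28,-0.16,4,0,0,-0.65,0.6],[0.28,-0.16,7,0,0,-0.65,0.3],[0.28,-0.16,10,0,0,-0.65,0],[0.28,-0.16,12,0,0,-0.65,0],[0.28,-0.16,13,0,0,-0.65,0],[0.28,-0.16,13.2,0,0,-0.65,0],[0.28,-0.16,13.2,0,0,-0.65,0]]]' 45; python3 - <<'E'
from h import *
delta([.515,-.334,.108],193.8)
p=robot.camera_params("wrist");im=robot.read_camera("wrist");cv2.imwrite("pics/w2.png",im[:,:,::-1])
E
```

```text
time: 4.45
tool_pos: [0.5156, -0.3337, 0.1093]
tool_rot: [-3.141, 0.003, -2.9]
contact_force: [0.6, -0.3, -0.2]
opening: 0.0467
t 4.45 pos [ 0.5156 -0.3337  0.1093] rpy [-1.7997e+02  1.5000e-01 -1.6615e+02] F [ 0.6 -0.3 -0.2] op 0.0467
shift cm [ 0.06 -0.01  0.13] turn [-0.03  0.15  0.05]
```

View pics/w2.png

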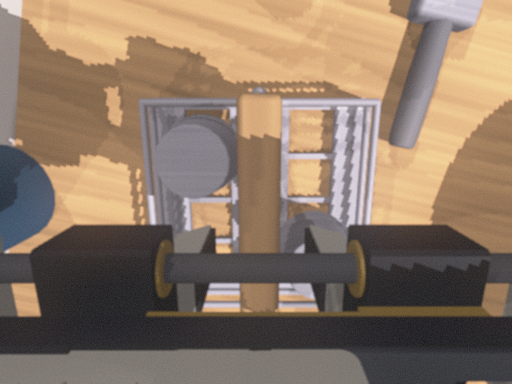

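The wrist picture shows the bar (column 259) centred between the jaws (215 and 305). Closing.

```bash
python3 -m creep '[[[0.05,0,0.1,0,0.1,0,-0.4],[0.05,0,0.1,0,0.1,0,-0.6],[0.05,0,0.1,0,0.1,0,-1],[0.05,0,0.1,0,0.1,0,-1],[0.05,0,0.1,0,0.1,0,-1],[0.05,0,0.1,0,0.1,0,-1],[0.05,0,0.1,0,0.1,0,-1]]]' 50; python3 - <<'E'
from h import *
delta([.515,-.334,.118],193.8)
E
```

```text
time: 5.2
tool_pos: [0.5153, -0.3342, 0.109]
tool_rot: [-3.14, 0.002, -2.9]
contact_force: [-0.4, 0.7, 3.4]
opening: 0.0176
t 5.2 pos [ 0.5153 -0.3342  0.109 ] rpy [-1.7991e+02  9.0000e-02 -1.6617e+02] F [-0.4  0.7  3.4] op 0.0176
shift cm [ 0.03  0.03 -0.9 ] turn [-0.09  0.09  0.03]
```

Gripped (17.6 mm). Lift gently to about 5 cm first.

```bash
python3 -m creep '[[[0,0,-0.2,0,0,0,-1],[0,0,-0.6,0,0,0,-1],[0,0,-1.2,0,0,0,-1],[0,0,-2,0,0,0,-1],[0,0,-2.8,0,0,0,-1],[0,0,-3.4,0,0,0,-1],[0,0,-3.8,0,0,0,-1],[0,0,-4,0,0,0,-1]]]' 55; python3 - <<'E'
from h import *
im=robot.read_camera("scene")[130:300,60:250]
cv2.imwrite("pics/s2.png",cv2.resize(im,None,fx=4,fy=3.5,interpolation=cv2.INTER_CUBIC)[:,:,::-1])
delta([.515,-.334,.226],193.8)
E
```

```text
time: 6.0
tool_pos: [0.5154, -0.3343, 0.1497]
tool_rot: [-3.139, 0.002, -2.9]
contact_force: [0.4, -0.9, -6.8]
opening: 0.0174
t 6.05 pos [ 0.5154 -0.3343  0.1497] rpy [-1.7988e+02  1.1000e-01 -1.6617e+02] F [-0.2 -0.2 -7.1] op 0.0179
shift cm [ 0.01  0.02 -7.63] turn [-0.12  0.11  0.03]
```

View pics/s2.png

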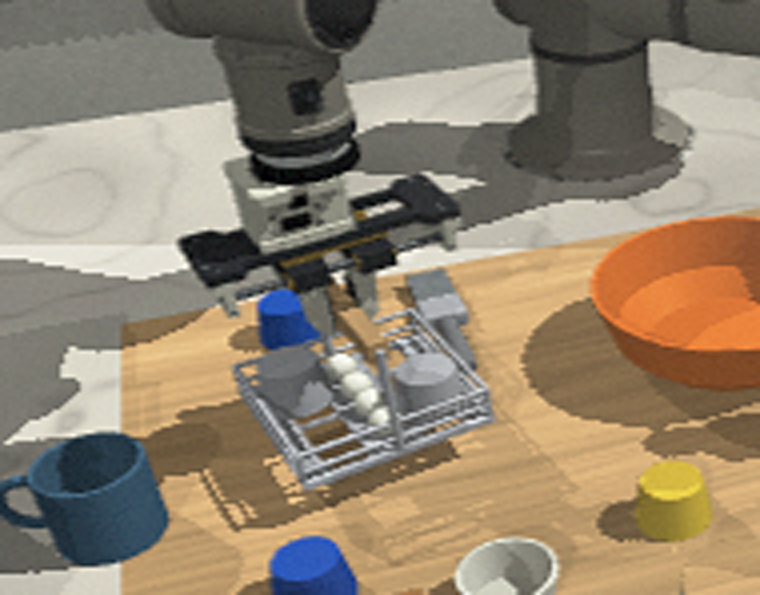

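The sieve hangs level with four balls in the channel (crop (340–380,365–415)), both moulds standing. Lift further.

```bash
python3 -m creep '[[[0,0,-0.3,0,0,0,-1],[0,0,-1,0,0,0,-1],[0,0,-2.1,0,0,0,-1],[0,0,-3.5,0,0,0,-1],[0,0,-5,0,0,0,-1],[0,0,-6.4,0,0,0,-1],[0,0,-7.2,0,0,0,-1],[0,0,-7.5,0,0,0,-1]]]'; python3 - <<'E'
from h import *
delta([.485,-.01,.226],193.8)
E
```

```text
time: 6.85
tool_pos: [0.5155, -0.3344, 0.2262]
tool_rot: [-3.138, 0.003, -2.9]
contact_force: [0.5, 0.2, -6.8]
opening: 0.0178
t 6.85 pos [ 0.5155 -0.3344  0.2262] rpy [-179.77    0.19 -166.17] F [ 0.5  0.2 -6.8] op 0.0178
shift cm [-4.79 32.23 -0.09] turn [-0.23  0.19  0.03]
```

```bash
python3 -m creep '[[[-0.05,0.4,0,0,0,0,-1],[-0.2,1.3,0,-0.1,0.1,0,-1],[-0.4,2.6,0,-0.2,0.2,0,-1],[-0.6,4,0,-0.2,0.2,0,-1],[-0.8,5.3,0,-0.2,0.2,0,-1],[-0.9,6.2,0,-0.2,0.2,0,-1],[-1,6.6,0,-0.2,0.2,0,-1],[-1,6.7,0,-0.2,0.2,0,-1]]]'; python3 - <<'E'
from h import *
delta([.485,-.01,.226],193.8)
im=robot.read_camera("scene")[130:300,60:250]
cv2.imwrite("pics/s3.png",cv2.resize(im,None,fx=4,fy=3.5,interpolation=cv2.INTER_CUBIC)[:,:,::-1])
E
```

```text
time: 7.65
tool_pos: [0.5094, -0.2664, 0.2262]
tool_rot: [-3.141, 0.0, -2.899]
contact_force: [-0.5, -0.8, -6.2]
opening: 0.0179
t 7.65 pos [ 0.5094 -0.2664  0.2262] rpy [-1.7995e+02  1.0000e-02 -1.6612e+02] F [-0.5 -0.8 -6.2] op 0.0179
shift cm [-3.79 25.48 -0.  ] turn [-0.05  0.01  0.08]
```

View pics/s3.png

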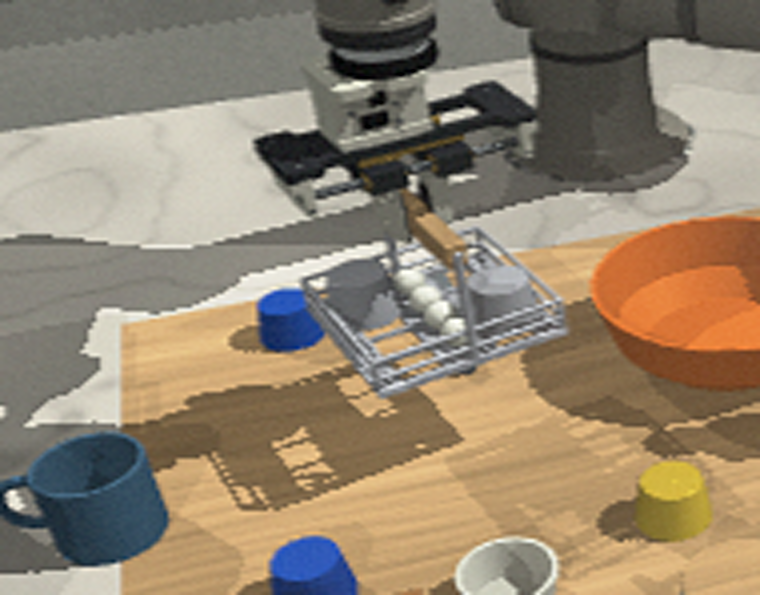

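Four balls still in the channel, sieve level. Same step again, slightly longer.

```bash
python3 -m creep '[[[-0.05,0.4,0,0,0,0,-1],[-0.2,1.3,0,0,0,0,-1],[-0.4,2.6,0,0,0,0,-1],[-0.6,4,0,0,0,0,-1],[-0.8,5.3,0,0,0,0,-1],[-0.9,6.1,0,0,0,0,-1],[-1,6.4,0,0,0,0,-1],[-1,6.5,0,0,0,0,-1]]]'; python3 -m creep '[[[-0.05,0.4,0,0,0,0,-1],[-0.2,1.3,0,0,0,0,-1],[-0.4,2.6,0,0,0,0,-1],[-0.6,4,0,0,0,0,-1],[-0.8,5.3,0,0,0,0,-1],[-0.9,6.1,0,0,0,0,-1],[-1,6.4,0,0,0,0,-1],[-1,6.5,0,0,0,0,-1]]]'; python3 - <<'E'
from h import *
delta([.485,-.01,.226],193.8)
E
```

```text
time: 8.5
tool_pos: [0.5036, -0.2009, 0.2263]
tool_rot: [-3.14, 0.0, -2.899]
contact_force: [0.0, 0.6, -6.2]
opening: 0.0178
time: 9.3
tool_pos: [0.4979, -0.135, 0.2263]
tool_rot: [-3.14, 0.001, -2.898]
contact_force: [0.0, 0.1, -7.3]
opening: 0.0179
t 9.3 pos [ 0.4979 -0.135   0.2263] rpy [-1.7989e+02  4.0000e-02 -1.6605e+02] F [ 0.   0.1 -7.3] op 0.0179
shift cm [-1.760e+00  1.244e+01  1.000e-02] turn [-0.11  0.04  0.15]
```

```bash
python3 -m creep '[[[-0.05,0.4,0,0,0,0,-1],[-0.2,1.3,0,0,0,0,-1],[-0.4,2.6,0,0,0,0,-1],[-0.6,4,0,0,0,0,-1],[-0.8,5.3,0,0,0,0,-1],[-0.9,6.1,0,0,0,0,-1],[-0.9,6.4,0,0,0,0,-1],[-0.9,6.5,0,0,0,0,-1]]]'; python3 -m creep '[[[-0.05,0.4,0,0,0,0,-1],[-0.2,1.3,0,0,0,0,-1],[-0.4,2.5,0,0,0,0,-1],[-0.6,3.8,0,-0.1,0,0,-1],[-0.7,4.9,0,-0.1,0,0,-1],[-0.8,5.6,0,-0.1,0,0,-1],[-0.9,5.9,0,-0.1,0,0,-1],[-0.9,5.9,0,-0.1,0,0,-1]]]'; python3 - <<'E'
from h import *
delta([.485,-.01,.215],193.8)
im=robot.read_camera("scene")[110:280,150:340]
cv2.imwrite("pics/s4.png",cv2.resize(im,None,fx=4,fy=3.5,interpolation=cv2.INTER_CUBIC)[:,:,::-1])
im=robot.read_camera("top")[130:280,180:380]
cv2.imwrite("pics/t4.png",cv2.resize(im,None,fx=4,fy=4,interpolation=cv2.INTER_CUBIC)[:,:,::-1])
E
```

```text
time: 10.1
tool_pos: [0.4909, -0.0693, 0.2263]
tool_rot: [-3.139, 0.001, -2.897]
contact_force: [-0.4, -0.0, -6.0]
opening: 0.0172
time: 10.9
tool_pos: [0.4855, -0.0094, 0.2263]
tool_rot: [-3.141, 0.001, -2.896]
contact_force: [0.2, -0.5, -6.7]
opening: 0.0175
t 10.9 pos [ 0.4855 -0.0094  0.2263] rpy [-1.7995e+02  6.0000e-02 -1.6595e+02] F [ 0.2 -0.5 -6.7] op 0.0175
shift cm [ 0.07 -0.04  1.13] turn [-0.05  0.06  0.25]
```

View pics/s4.png

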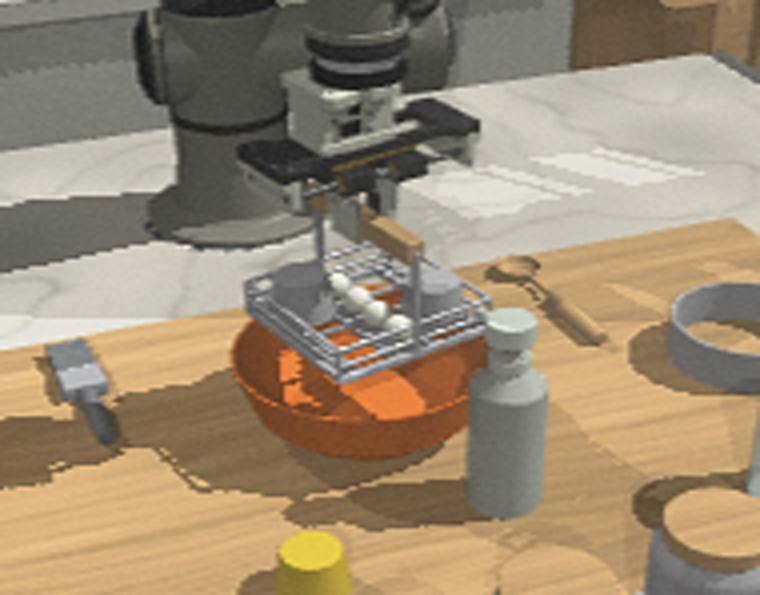

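View pics/t4.png

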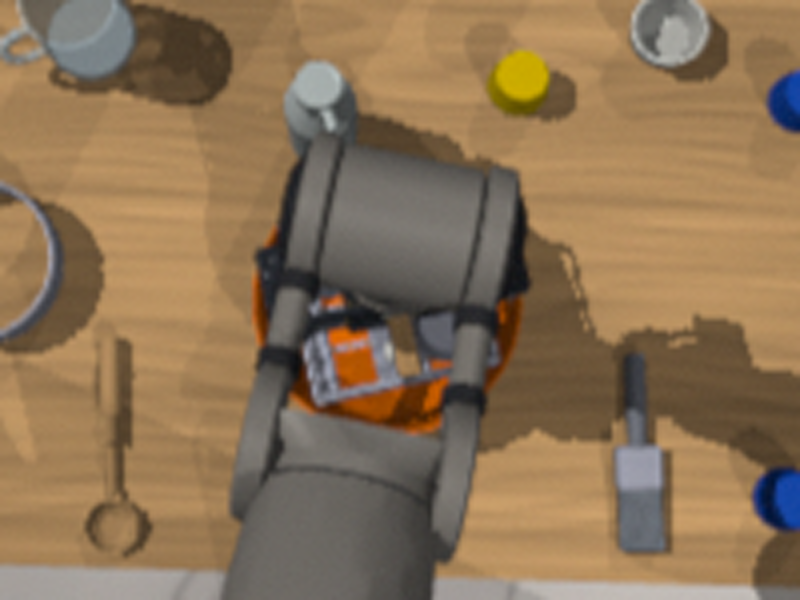

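All four balls are still in the channel (crop (340–400,285–325)), sieve over the bowl's centre, level. Lower a little and settle.

```bash
python3 -m creep '[[[0,0,0.3,0,0,0,-1],[0,0,0.7,0,0,0.1,-1],[0.05,0,1.1,0,0,0.2,-1],[0.05,0,1.3,0,0,0.2,-1],[0.05,0,1.4,0,0,0.2,-1],[0.05,0,1.4,0,0,0.2,-1]]]' 60; python3 -m creep '[[[0,1.5,0,0,0,0,-1],[0,2.5,0,0,0,0,-1],[0,0,0,0,0,0,-1],[0,-2.5,0,0,0,0,-1],[0,0,0,0,0,0,-1],[0,2.5,0,0,0,0,-1],[0,0.5,0,0,0,0,-1],[0,0,0,0,0,0,-1]]]'; python3 - <<'E'
from h import *
delta([.485,-.01,.212],193.8)
im=robot.read_camera("scene")[110:280,150:340]
cv2.imwrite("pics/s5.png",cv2.resize(im,None,fx=4,fy=3.5,interpolation=cv2.INTER_CUBIC)[:,:,::-1])
E
```

```text
time: 11.6
tool_pos: [0.485, -0.0102, 0.212]
tool_rot: [-3.141, 0.001, -2.901]
contact_force: [0.3, 0.1, -6.7]
opening: 0.0177
time: 12.4
tool_pos: [0.4854, -0.0101, 0.2125]
tool_rot: [-3.14, 0.002, -2.899]
contact_force: [-0.7, 0.2, -5.6]
opening: 0.0179
t 12.4 pos [ 0.4854 -0.0101  0.2125] rpy [-1.7988e+02  9.0000e-02 -1.6612e+02] F [-0.7  0.2 -5.6] op 0.0179
shift cm [0.04 0.02 0.05] turn [-0.12  0.1   0.08]
```

View pics/s5.png

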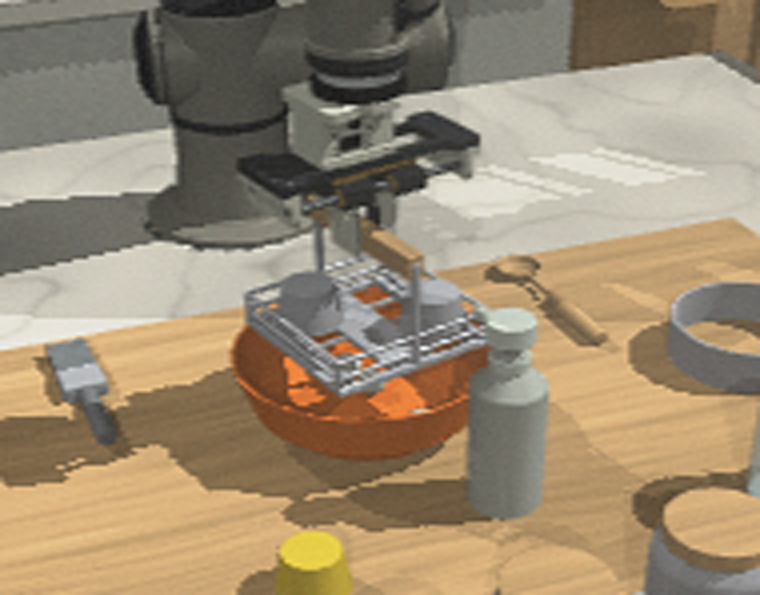

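The channel looks empty and the load fell from 6.7 N to 5.6 N (expected 5.8). Check with the wrist camera, in case a ball hides beside a mould.

```bash
python3 - <<'E'
from h import *
p=robot.camera_params("wrist");im=robot.read_camera("wrist")
print([r for r in [(round(x["score"],2),proj("wrist",w("wrist",x["centre"],p),p).round(),w("wrist",x["centre"],p).round(3)) for x in robot.look_for("wrist","ball0_center")]])
cv2.imwrite("pics/w5.png",cv2.resize(im,(768,576))[:,:,::-1]);print([robot.observe()["contact_force"][2].round(2) for _ in range(3)])
E
```

```text
[]
[np.float64(-6.58), np.float64(-6.58), np.float64(-6.58)]
```

View pics/w5.png

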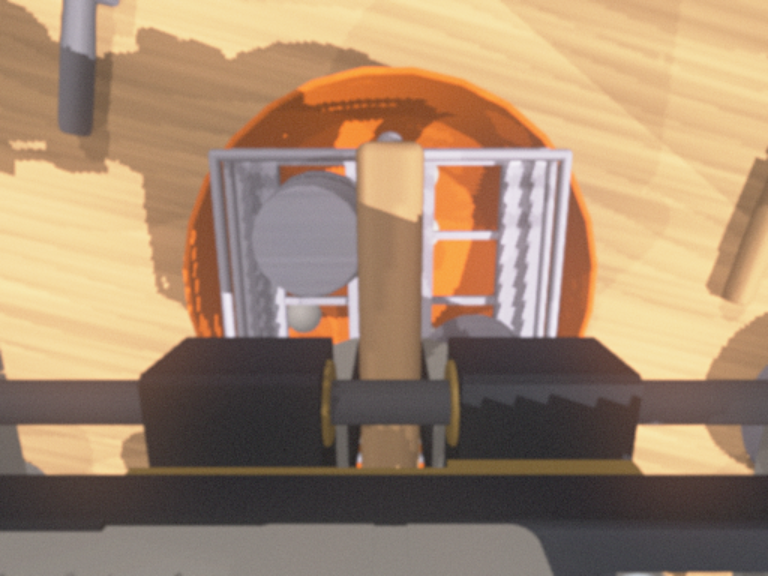

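One ball is visible at (302,316), apparently in the bowl below a hole; the others are hidden. Shake another round for certainty.

```bash
python3 -m creep '[[[0,1.5,0,0,0,0,-1],[0,2.5,0,0,0,0,-1],[0,0,0,0,0,0,-1],[0,-2.5,0,0,0,0,-1],[0,0,0,0,0,0,-1],[0,2.5,0,0,0,0,-1],[0,0,0,0,0,0,-1],[0,-2.5,0,0,0,0,-1]]]'; python3 -m creep '[[[0,2.5,0,0,0,0,-1],[0,4.7,0,0,0,0,-1],[0,2,0,0,0,0,-1],[0,-0.3,0,0,0,0,-1],[0,2.2,0,0,0,0,-1],[0,2.5,0,0,0,0,-1],[0,2.5,0,0,0,0,-1]]]'; python3 - <<'E'
from h import *
delta([.485,-.01,.212],193.8)
im=robot.read_camera("scene")[140:250,200:300]
a=cv2.resize(im,None,fx=5,fy=5,interpolation=cv2.INTER_CUBIC)
cv2.imwrite("pics/s6.png",a[:,:,::-1])
im=robot.read_camera("wrist")[80:256,110:410]
cv2.imwrite("pics/w6.png",cv2.resize(im,None,fx=2.5,fy=2.5)[:,:,::-1])
f=[robot.observe()["contact_force"][2]]
print(f)
E
```

```text
time: 13.35
tool_pos: [0.4908, -0.0326, 0.2123]
tool_rot: [-3.141, 0.001, -2.898]
contact_force: [0.8, 0.1, -5.6]
opening: 0.0173
time: 14.05
tool_pos: [0.4843, -0.0071, 0.2123]
tool_rot: [3.142, 0.001, -2.896]
contact_force: [-0.7, -0.1, -5.4]
opening: 0.018
t 14.05 pos [ 0.4843 -0.0071  0.2123] rpy [ 1.8000e+02  4.0000e-02 -1.6593e+02] F [-0.7 -0.1 -5.4] op 0.018
shift cm [ 0.   -0.3   0.03] turn [0.   0.04 0.27]
[np.float64(-5.060574492217604)]
```

View pics/s6.png

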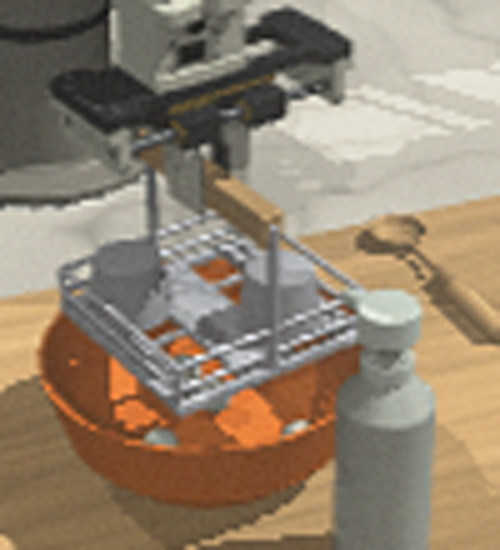

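View pics/w6.png

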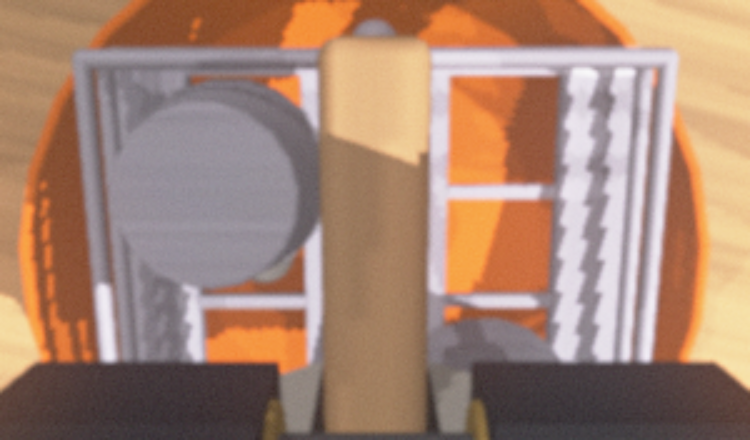

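Two balls show in the bowl at (160,437) and (295,425), a third through a hole; the channel is empty. I'll move toward the ring and count in the bowl on the way.

```bash
python3 - <<'E'
from h import *
delta([.518,.365,.222],193.8)
E
```

```text
t 14.15 pos [ 0.4848 -0.008   0.2125] rpy [-1.7996e+02  7.0000e-02 -1.6597e+02] F [-0.2 -0.  -5.1] op 0.0175
shift cm [-12.27  35.38  -0.96] turn [-0.04  0.07  0.23]
```

```bash
python3 -m creep '[[[-0.2,0.5,-0.2,0,0,0,-1],[-0.6,1.7,-0.4,0,0,0,-1],[-1.1,3.3,-0.7,0,0,0.1,-1],[-1.8,5.1,-0.9,0,0,0.2,-1],[-2.3,6.7,-1,0,0,0.2,-1],[-2.7,7.9,-1,0,0,0.2,-1],[-3,8.6,-1,0,0,0.2,-1],[-3.1,8.9,-1,0,0,0.2,-1]]]'; python3 -m creep '[[[-0.2,0.5,0,0,0,0,-1],[-0.6,1.7,0,0,0,0,-1],[-1.1,3.3,0,0,0,0,-1],[-1.8,5.1,0,0,0,0,-1],[-2.3,6.7,0,0,0,0,-1],[-2.7,7.9,0,0,0,0,-1],[-3,8.6,0,0,0,0,-1],[-3.1,8.9,0,0,0,0,-1]]]';  python3 - <<'E'
from h import *
delta([.518,.365,.222],193.8)
im=robot.read_camera("top")[130:270,190:370]
cv2.imwrite("pics/t7.png",cv2.resize(im,None,fx=4,fy=4,interpolation=cv2.INTER_CUBIC)[:,:,::-1])
im=robot.read_camera("scene")[120:270,200:370]
cv2.imwrite("pics/s7.png",cv2.resize(im,None,fx=4,fy=4,interpolation=cv2.INTER_CUBIC)[:,:,::-1])
E
```

```text
time: 14.95
tool_pos: [0.4933, 0.0868, 0.2223]
tool_rot: [-3.141, 0.001, -2.899]
contact_force: [-0.3, -0.7, -5.2]
opening: 0.0177
time: 15.75
tool_pos: [0.5021, 0.1812, 0.2222]
tool_rot: [-3.141, 0.001, -2.899]
contact_force: [0.0, -0.7, -5.9]
opening: 0.0179
t 15.75 pos [0.5021 0.1812 0.2222] rpy [-1.7996e+02  6.0000e-02 -1.6608e+02] F [ 0.  -0.7 -5.9] op 0.0179
shift cm [-5.96 17.46  0.02] turn [-0.04  0.06  0.12]
```

View pics/t7.png

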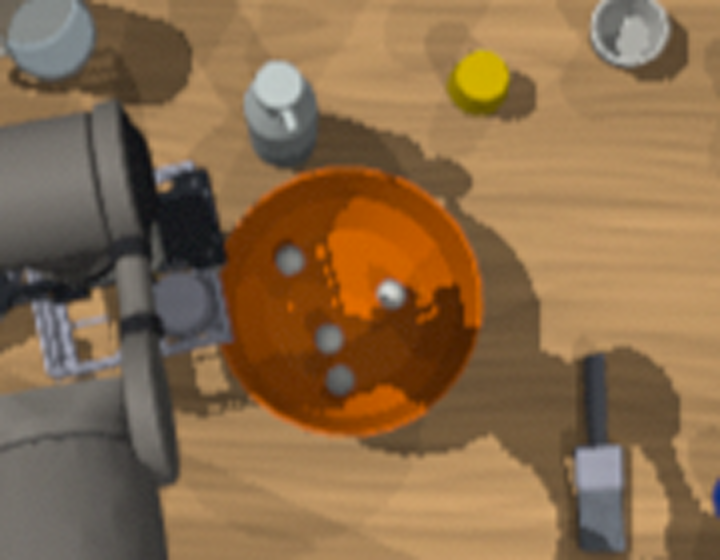

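View pics/s7.png

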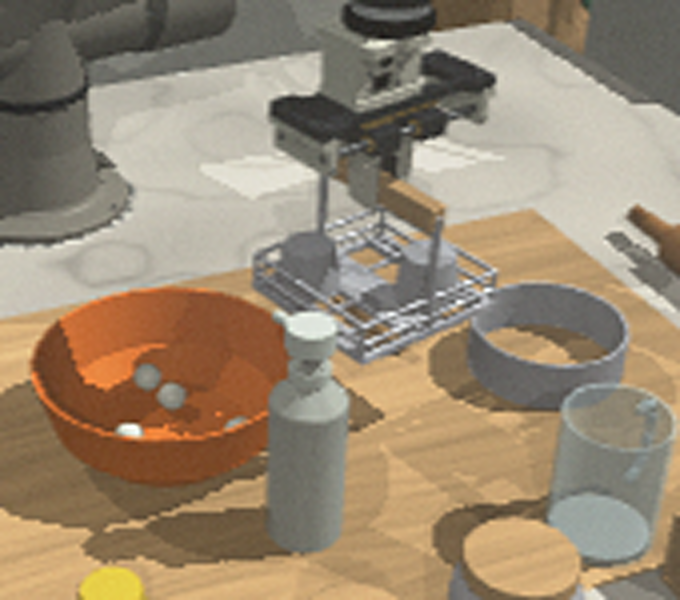

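The top picture shows all four balls in the bowl at (289,260), (391,293), (329,338) and (340,380), and both moulds stand in the sieve. On to the ring.

```bash
python3 -m creep '[[[-0.2,0.5,0,0,0,0,-1],[-0.6,1.7,0,0,0,0,-1],[-1.1,3.3,0,0,0,0,-1],[-1.8,5.1,0,0,0,0,-1],[-2.3,6.7,0,0,0,0,-1],[-2.7,7.9,0,0,0,0,-1],[-3,8.6,0,0,0,0.1,-1],[-3.1,8.9,0,0,0,0.1,-1]]]'; python3 -m creep '[[[-0.2,0.5,0,0,0,0,-1],[-0.6,1.6,0.1,0,0,0,-1],[-1.1,3.2,0.3,0,0,0,-1],[-1.7,4.9,0.7,0,0,0,-1],[-2.2,6.5,1.2,0,0,0,-1],[-2.6,7.7,1.8,0,0,0,-1],[-2.8,8.3,2.3,0,0,0,-1],[-2.86,8.55,2.5,0,0,0,-1]]]';  python3 - <<'E'
from h import *
delta([.518,.365,.165],193.8)
p=robot.camera_params("wrist");im=robot.read_camera("wrist");cv2.imwrite("pics/w8.png",cv2.resize(im,(768,576))[:,:,::-1])
import pickle;pickle.dump(p,open("w8.pkl","wb"))
im=robot.read_camera("scene")[110:260,260:430]
cv2.imwrite("pics/s8.png",cv2.resize(im,None,fx=4,fy=4,interpolation=cv2.INTER_CUBIC)[:,:,::-1])
E
```

```text
time: 16.65
tool_pos: [0.5107, 0.2753, 0.222]
tool_rot: [-3.141, 0.001, -2.9]
contact_force: [-0.1, 0.2, -5.7]
opening: 0.0175
time: 17.45
tool_pos: [0.5175, 0.3659, 0.1956]
tool_rot: [-3.14, -0.001, -2.899]
contact_force: [-0.6, -0.7, -6.0]
opening: 0.0181
t 17.45 pos [0.5175 0.3659 0.1956] rpy [-1.7991e+02 -6.0000e-02 -1.6609e+02] F [-0.6 -0.7 -6. ] op 0.0181
shift cm [-0.03 -0.09  3.06] turn [-0.09 -0.06  0.11]
```

View pics/w8.png

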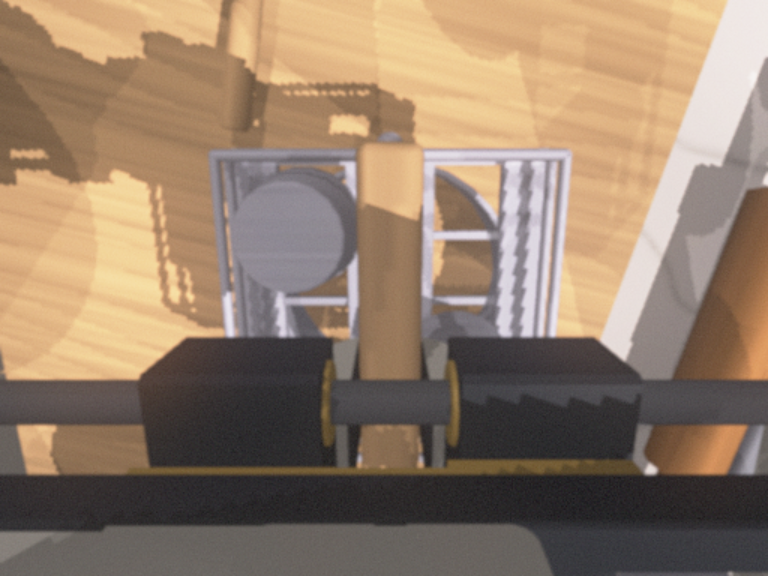

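View pics/s8.png

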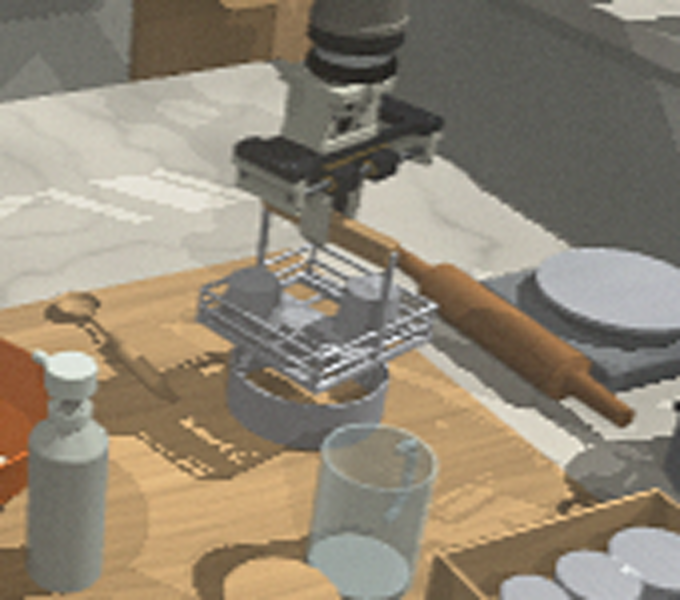

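```bash
python3 - <<'E'
from h import *
import pickle;p=pickle.load(open("w8.pkl","rb"));im=cv2.imread("pics/w8.png")
for r in(.071,.075):
  for t in np.linspace(0,6.28,150):
    u=proj("wrist",[.518+r*np.cos(t),.365+r*np.sin(t),.05],p)*1.5
    if 0<u[1]<330: cv2.circle(im,tuple(u.astype(int)),1,(0,255,0),-1)
c=np.radians(13.9)
for z in(.086+.038,):
  for a,b in((-78,-78),(-78,78),(0,-78),(0,78)):
    X=[.5175+.001*(a*np.cos(c)-b*np.sin(c)),.3659+.001*(a*np.sin(c)+b*np.cos(c)),z];u=proj("wrist",X,p)*1.5;cv2.circle(im,tuple(u.astype(int)),4,(0,0,255),-1)
cv2.imwrite("pics/w8o.png",cv2.resize(im[120:350,180:600],None,fx=1.9,fy=1.9))
E
```

```text
(no output)
```

View pics/w8o.png

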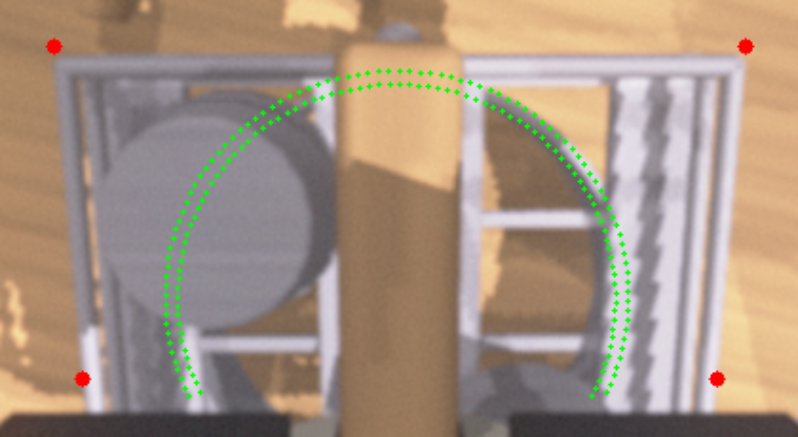

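Ring fit agrees within about 2 mm, and the sieve is centred over it. Lowering.

```bash
python3 -m creep '[[[0,0,0.3,0,0,0,-1],[0,-0.05,0.9,0,0,0,-1],[0,-0.08,1.6,0,0,0,-1],[0,-0.08,2.3,0,0,0,-1],[0,-0.08,2.8,0,0,0,-1],[0,-0.08,3.1,0,0,0,-1],[0,-0.08,3.3,0,0,0,-1],[0,-0.08,3.3,0,0,0,-1]]]'; python3 - <<'E'
from h import *
delta([.518,.365,.159],193.8)
E
```

```text
time: 18.35
tool_pos: [0.5179, 0.3643, 0.163]
tool_rot: [-3.14, -0.001, -2.899]
contact_force: [0.2, 0.1, -6.0]
opening: 0.0172
t 18.35 pos [0.5179 0.3643 0.163 ] rpy [-1.7991e+02 -5.0000e-02 -1.6613e+02] F [ 0.2  0.1 -6. ] op 0.0172
shift cm [-0.03  0.06  0.4 ] turn [-0.09 -0.05  0.07]
```

```bash
python3 -m creep '[[[0,0.03,0.1,0,0,0,-1],[0,0.05,0.2,-0.1,0,0,-1],[0,0.05,0.3,-0.1,0,0,-1],[0,0.05,0.35,-0.1,0,0,-1],[0,0.05,0.4,-0.1,0,0,-1],[0,0.05,0.42,-0.1,0,0,-1]]]'; python3 - <<'E'
from h import *
delta([.518,.365,.159],193.8)
E
```

```text
time: 18.95
tool_pos: [0.5177, 0.3648, 0.1594]
tool_rot: [3.141, -0.001, -2.899]
contact_force: [-3.1, -1.2, -0.3]
opening: 0.0175
t 18.95 pos [0.5177 0.3648 0.1594] rpy [ 1.7998e+02 -3.0000e-02 -1.6612e+02] F [-3.1 -1.2 -0.3] op 0.0175
shift cm [-0.04  0.01  0.04] turn [ 0.02 -0.03  0.08]
```

Weight is off. Ease the grip and open.

```bash
python3 -m creep '[[[0,0,0.02,0,0,0,-1],[0,0,0.02,0,0,0,-1]]]' 8; python3 -m creep '[[[0,0,0,0,0,0,-0.4],[0,0,0,0,0,0,-0.2],[0,0,0,0,0,0,0],[0,0,0,0,0,0,0],[0,0,0,0,0,0,0]]]' 10; python3 - <<'E'
from h import *
delta([.518,.365,.25],193.8)
im=robot.read_camera("scene")[110:260,260:430]
cv2.imwrite("pics/s9.png",cv2.resize(im,None,fx=4,fy=4,interpolation=cv2.INTER_CUBIC)[:,:,::-1])
E
```

```text
time: 19.15
tool_pos: [0.5177, 0.3649, 0.1593]
tool_rot: [3.141, -0.0, -2.899]
contact_force: [-1.0, -0.7, -2.8]
opening: 0.0182
time: 19.65
tool_pos: [0.5178, 0.3649, 0.1595]
tool_rot: [3.141, 0.0, -2.899]
contact_force: [-0.4, 0.2, 0.1]
opening: 0.0456
t 19.65 pos [0.5178 0.3649 0.1595] rpy [ 1.7998e+02  1.0000e-02 -1.6612e+02] F [-0.4  0.2  0.1] op 0.0456
shift cm [-0.02  0.01 -9.05] turn [0.02 0.01 0.08]
```

View pics/s9.png

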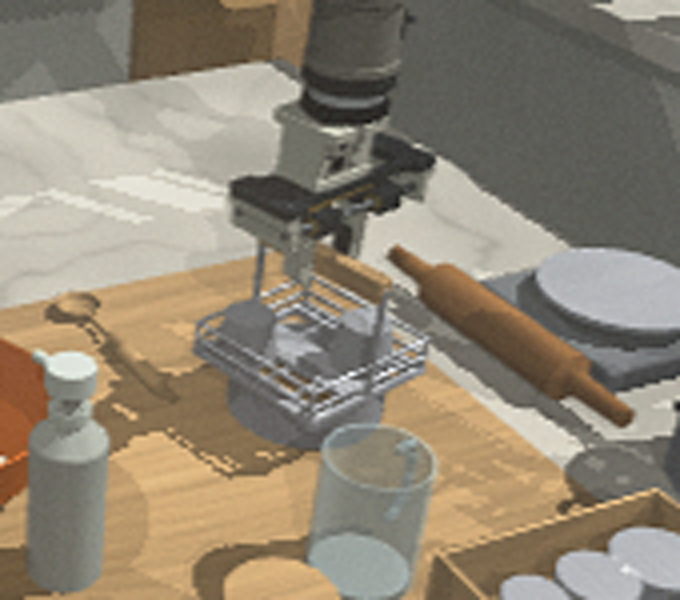

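The sieve stands level on the ring (crop (310,370)). Retreat straight up, then check the placing from above.

```bash
python3 -m creep '[[[0,0,-0.6,0,0,0,0],[0,0,-1.8,0,0,0,0],[0,0,-4,0,0,0,0],[0,0,-7,0,0,0,-0.3],[0,0,-10.5,0,0,0,-1],[0,0,-13,0,0,0,-1],[0,0,-14,0,0,0,-1],[0,0,-14,0,0,0,-1]]]' 10; python3 - <<'E'
from h import *
delta([.651,.0505,.30],193.8)
E
```

```text
time: 20.5
tool_pos: [0.5182, 0.3651, 0.3014]
tool_rot: [3.14, 0.003, -2.899]
contact_force: [0.7, -0.3, -0.1]
opening: 0.0103
t 20.5 pos [0.5182 0.3651 0.3014] rpy [ 179.93    0.2  -166.12] F [ 0.7 -0.3 -0.1] op 0.0103
shift cm [ -5.34 -33.73   0.11] turn [0.07 0.2  0.08]
```

```bash
python3 -m creep '[[[-0.3,-2,0,0,0,0,-1],[-1,-6,0,0,0,0,-1],[-1.8,-11,0,0,0,0,-1],[-2.6,-16,0,0,0,0,-1],[-3.4,-21,0,0,0,0,-1],[-4.2,-26,0,0,0,0,-1],[-4.8,-30,0,0,0,0,-1],[-5.1,-32,0,0,0,0,-1]]]'; python3 - <<'E'
from h import *
delta([.651,.0505,.25],193.8)
im=robot.read_camera("top")[130:270,100:280]
cv2.imwrite("pics/t10.png",cv2.resize(im,None,fx=4,fy=4,interpolation=cv2.INTER_CUBIC)[:,:,::-1])
c=np.radians(13.9)
print("expected rim centre px",proj("top",[.518,.365,.088]))
E
```

```text
time: 21.3
tool_pos: [0.6449, 0.0627, 0.2987]
tool_rot: [3.14, -0.0, -2.903]
contact_force: [-0.2, -0.3, -0.0]
opening: 0.0007
t 21.3 pos [0.6449 0.0627 0.2987] rpy [ 1.7993e+02 -1.0000e-02 -1.6633e+02] F [-0.2 -0.3 -0. ] op 0.0007
shift cm [-0.3  -1.34  4.87] turn [ 0.07 -0.01 -0.13]
expected rim centre px [170.65196141 193.09966433]
```

View pics/t10.png

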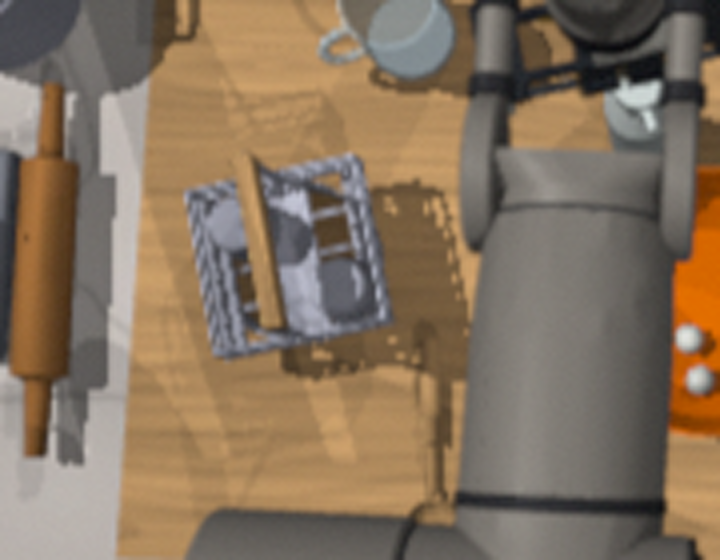

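```bash
python3 - <<'E'
from h import *
q=lambda x,y:(100+x/4-.4,130+y/4-.4)
c=np.array([atz("top",q(*k),.088) for k in((187,193),(360,153),(391,320),(217,356))]);print(c.round(4),c.mean(0))
b=np.array([atz("top",q(*k),.175) for k in((244,153),(273,327))]);print(b,b.mean(0),np.linalg.norm(b[0]-b[1]))
im=robot.read_camera("scene");
z=cv2.resize(im[160:240,290:385],None,fx=7,fy=7,interpolation=cv2.INTER_CUBIC)
for cx,cy in((.518,.365),):
  for t in np.linspace(0,6.28,100):
    for h in(.05,0):
      u=proj("scene",[cx+.075*np.cos(t),cy+.075*np.sin(t),h]);cv2.circle(z,(int((u[0]-290+.4)*7),int((u[1]-160+.4)*7)),2,(0,255,0),-1)
cv2.imwrite("pics/s10.png",z[:,:,::-1])
E
```

```text
[[0.5709 0.4556 0.088 ]
 [0.6106 0.302  0.088 ]
 [0.4617 0.267  0.088 ]
 [0.4261 0.4193 0.088 ]] [0.51731144 0.36097679 0.088     ]
[[0.59165666 0.37973057 0.175     ]
 [0.446888   0.34685005 0.175     ]] [0.51927233 0.36329031 0.175     ] 0.1484557038754823
```

View pics/s10.png

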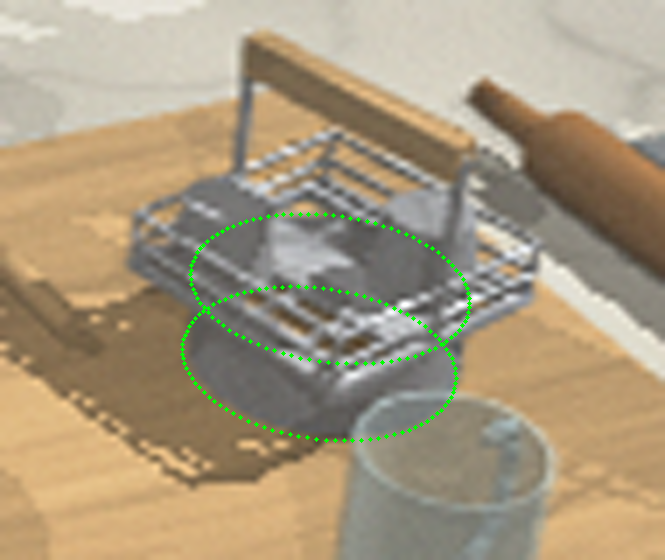

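Ring fit confirms its place unchanged at (0.518, 0.365), sieve centre measured at (0.518, 0.362), i.e. within about 3 mm. Now over the cap.

```bash
python3 -m creep '[[[-0.1,-0.5,0.5,0,0,0,-1],[-0.3,-1.1,1.5,0,0,0,-1],[-0.3,-1.34,3,0,0,0,-1],[-0.3,-1.34,4.5,0,0,0,-1],[-0.3,-1.34,5.5,0,0,0,-1],[-0.3,-1.34,6,0,0,0,-1],[-0.3,-1.34,6,0,0,0,-1]]]'; python3 - <<'E'
from h import *
delta([.651,.0505,.219],193.8)
im=robot.read_camera("scene")[120:270,200:370]
cv2.imwrite("pics/s11.png",cv2.resize(im,None,fx=4,fy=4,interpolation=cv2.INTER_CUBIC)[:,:,::-1])
E
```

```text
time: 22.1
tool_pos: [0.6505, 0.0523, 0.238]
tool_rot: [3.139, -0.001, -2.902]
contact_force: [-0.0, 0.3, 1.0]
opening: 0.0003
t 22.1 pos [0.6505 0.0523 0.238 ] rpy [ 1.7987e+02 -7.0000e-02 -1.6630e+02] F [-0.   0.3  1. ] op 0.0003
shift cm [-0.01 -0.19  1.9 ] turn [ 0.13 -0.07 -0.1 ]
```

View pics/s11.png

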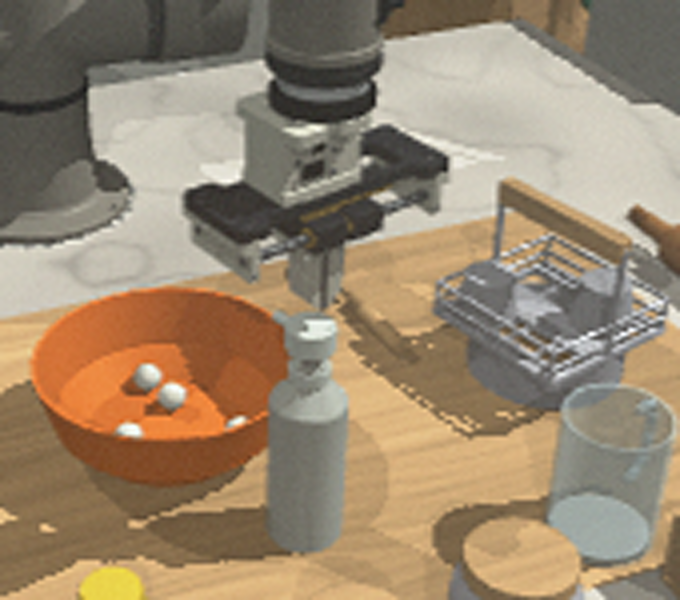

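Fingertips at (320,300), 5 mm above the cap's middle (310,325). Press.

```bash
python3 -m creep '[[[0,-0.1,0.5,0,0,0,-1],[0,-0.15,1.1,0,0,0,-1],[0,-0.18,1.6,0,0,0,-1],[0,-0.18,2,0,0,0,-1],[0,-0.18,2.3,0,0,0,-1],[0,-0.18,2.55,0,0,0,-1],[0,-0.18,2.7,0,0,0,-1],[0,-0.18,2.7,0,0,0,-1]]]'; python3 - <<'E'
from h import *
delta([.651,.0505,.209],193.8)
E
```

```text
time: 22.95
tool_pos: [0.6512, 0.0503, 0.2126]
tool_rot: [3.14, 0.001, -2.903]
contact_force: [-2.0, -1.0, 6.1]
opening: 0.0001
t 22.95 pos [0.6512 0.0503 0.2126] rpy [ 1.7992e+02  4.0000e-02 -1.6631e+02] F [-2.  -1.   6.1] op 0.0001
shift cm [0.01 0.02 0.36] turn [ 0.08  0.04 -0.11]
```

```bash
python3 -m creep '[[[0,0,0.15,0,0,0,-1],[0,0,0.3,0,0,0,-1],[0,0,0.4,0,0,0,-1],[0,0,0.45,0,0,0,-1],[0,0,0.45,0,0,0,-1]]]'; python3 - <<'E'
from h import *
delta([.651,.0505,.209],193.8)
E
```

```text
time: 23.45
tool_pos: [0.6512, 0.0503, 0.2102]
tool_rot: [3.141, 0.002, -2.903]
contact_force: [-4.9, -0.5, 11.8]
opening: 0.0009
t 23.45 pos [0.6512 0.0503 0.2102] rpy [ 1.7996e+02  1.4000e-01 -1.6630e+02] F [-4.9 -0.5 11.8] op 0.0009
shift cm [0.02 0.03 0.12] turn [ 0.04  0.14 -0.1 ]
```

11.8 N at TCP 0.210 (tips 0.196): the cap is on its stop (9 mm). Release and go up.

```bash
python3 -m creep '[[[0,0,-0.3,0,0,0,-1],[0,0,-1,0,0,0,-1],[0,0,-2,0,0,0,-1],[0,0,-4,0,0,0,-1],[0,0,-6.5,0,0,0,-1],[0,0,-8,0,0,0,-1],[0,0,-8,0,0,0,-1],[0,0,-8,0,0,0,-1]]]'; python3 - <<'E'
from h import *
delta([.5,.0505,.3],193.8)
for n in("scene","top"):
    im=robot.read_camera(n);cv2.imwrite(f"pics/{n}_end.png",cv2.resize(im,(768,576))[:,:,::-1])
E
```

```text
time: 24.25
tool_pos: [0.651, 0.0502, 0.2897]
tool_rot: [3.141, 0.002, -2.903]
contact_force: [1.1, -0.7, -0.5]
opening: 0.0004
t 24.25 pos [0.651  0.0502 0.2897] rpy [ 1.7995e+02  1.2000e-01 -1.6631e+02] F [ 1.1 -0.7 -0.5] op 0.0004
shift cm [14.66  3.61 -1.06] turn [ 0.05  0.12 -0.11]
```

View pics/scene_end.png

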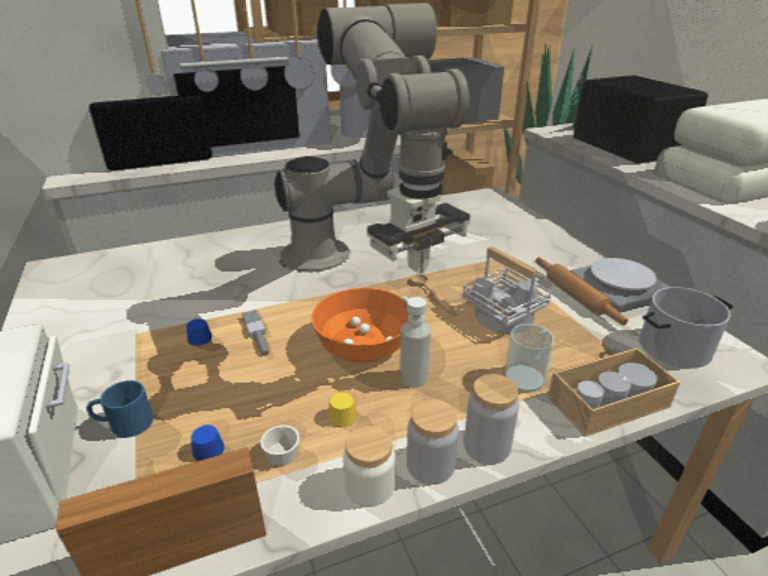

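View pics/top_end.png

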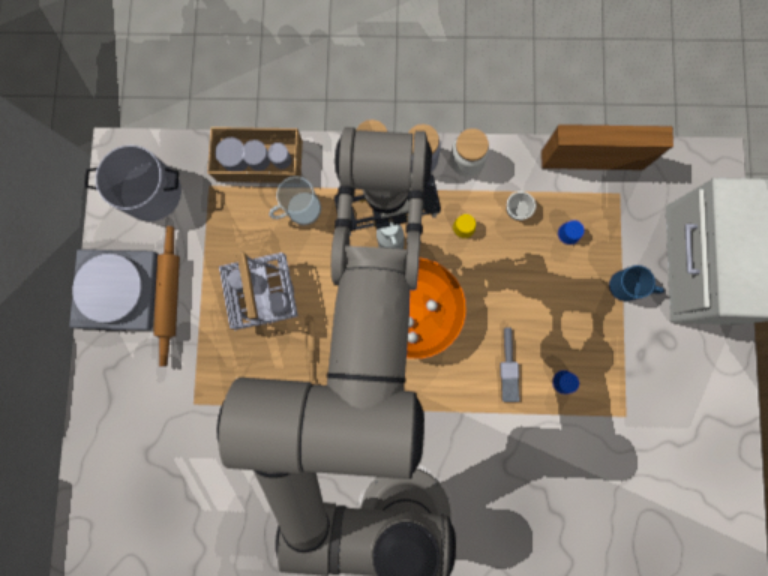

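The pictures show the sieve with its moulds on the ring (508,290), the balls in the bowl (360,330), the cap back up (415,303), the bystanders unmoved and the arm clear of everything. Handing in.

```bash
python3 -c "
from cell import robot
print(robot.hand_in())"
```

```text
the job is handed in; nothing more can be done
None
```

The job is done and handed in at about 24 s of the 64 s allowed; the hand-in reported no verdict.

- **Carry and shake:** I lifted the sieve by its bar and carried it level to the bowl with all four balls still in the channel. I stopped there, then shook it across the bar in two rounds. The channel looked empty after the first round; I did the second because a ball could have been hidden. I then counted all four balls in the bowl from the top camera, with both moulds still in the sieve.
- **Sieve on the ring:** I stood the sieve on the pastry ring and let go. Measured afterwards, its centre is about 3 mm from the ring's, and the ring has not moved. The two measurements of the sieve's centre, from its rim and from its bar, differ by about 3 mm.
- **Spray cap:** I pressed it to its stop, with 11.8 N at about 9 mm of travel, and let it spring back. The last scene picture shows it up again. I had no direct reading of the cap's travel, so the 9 mm comes from the fingertip height and the force.
- **Last pictures:** Everything else on the counter looks where it was, and the arm is touching nothing. The arm and the bowl rim hide some of the balls in these pictures, so the count of four rests on the earlier view.
- **Check that disagreed:** The load reading after the first shake was noisy (5.6 N, then 6.6 N, against 5.8 N expected), so I relied on the ball count instead.

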